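# Tighten the clamp nut deep inside a banding-wheel stand

## Robot

A 6-joint arm with a two-finger parallel gripper is mounted at the origin on the work surface. World frame = base frame: x ahead of the robot, y to its left, z up, the work surface at z = 0. Lengths are in mm, angles in rad, forces in N, time in s.
With the tool pointing down it reaches from about 400 to 925 mm from the base axis. Payload 12.5 kg.
Tool frame: the origin (TCP) lies midway between the tips of the shut fingers; the grasp point (between the pads) lies 19 mm behind it (env.grip_depth is the distance from the TCP to the grasp point, in mm); z points along the fingers, y is the line along which they close (so a half turn about z gives the same grasp; the last joint's range is limited). The gripper opens to 95 mm and grips with 3 to 60 N. Pads are 20 mm wide; open, the fingers measure 119 mm over their backs; the gripper's body (75 mm by 180 mm) begins 59 mm behind the grasp point.
Start: joints at [-1.433, 0.491, 1.559, -0, 1.092, -0.106], TCP at [150.892, -606.53, 214.661] pointing down, gripper open.
Joint ranges: [-3.1, 3.1], [-0.84, 2.19], [0.05, 2.79], [-1.13, 4.28], [0.06, 2.93], [-2.69, 2.69]. Speed limits (rad/s): [2.22, 2.22, 2.79, 3.14, 3.14, 3.14].

## Interface

Orientations are given as [roll, pitch, yaw] about the fixed x, y, z axes, in that order (R = Rz(yaw) Ry(pitch) Rx(roll)).
In Python, from cell import monitor, viewer, order, env gives the robot as it stands.
- The arm moves only by the tool move_arm, never from a script. Its argument "moves" is one flat list of numbers, 4 for each row, row after row: the shift along the tool's x, y, z normalised to -1 to 1, where 1 is 0.15 m, then the turn about the tool's z normalised to -1 to 1, where 1 is pi/2 rad. A call has 1 to 10 rows; each row shifts and turns the commanded pose from where the row before left it, along the tool's axes as they then stand; what a row does not reach is not made up. A row lasts 1/8 s, in which the tool goes at most 62.5 mm and 10.7 degrees, less where a joint would pass 70% of its speed; a pose out of reach is approached as far as the arm can. A call with a number of a shift or a turn outside -1 to 1 is refused whole. A call with a gripper value outside its range is refused whole. "claw" is the finger opening in mm, from 0 to 95.1, set as the call begins (left out, the last holds). The fingers move at their own pace and stop on an object; the grip force is fixed at half the most. Time passes only in rows, so rows that do not move let the fingers close. It gives the time, the measured TCP pose, the force, the opening and the grip force at its end, in the units of the state.
- monitor.state(): the state, without advancing time (a new reading comes with each control period).
- viewer.read_camera(name): name is "scene" or "top" or "wrist"; returns the picture (480x640x3 uint8, red, green, blue); there is no depth.
- viewer.camera_info(name): a dict with "K" (3x3 intrinsics, pixels), "camera_from_world" (4x4, takes a point from world to camera coordinates). Camera axes: x right, y down, z forward; pixel columns grow to the right and rows downward; lengths in mm; the calibration is good to about 2 mm. The wrist camera is an equidistant fisheye: a pixel r from the principal point sees the ray r / f radians off the axis. A picture is of the moment at which its call begins: read the wrist's pose just before it. camera_info takes no time and is no camera call; for the wrist camera it gives the pose at the moment of the call.
- order.job_done(): hands the job in; it is judged then, once.
The state is a dict: "t": time; "joints": joint angles; "qvel": joint speeds; "tau": joint torques, N m; "eef_pos": TCP position; "tcp_rot": TCP orientation; "ft_force": force on the tool from outside, world axes, zero at the start; "moment": the same for the moment, N m; "opening": opening from 0.0 (shut) to 1.0 (fully open); "grip_force": force on a finger pad.
Only numpy, scipy, OpenCV 4.12 (cv2) and the standard library are available. Lean on these libraries where they do the work, as an engineer would, in place of code of your own. Each camera call takes 0.05 s, during which the arm holds its last target. There are 200 camera calls.

## Task

The turntable is off the banding-wheel stand and the clamp nut at the bottom of its hollow column is loose. Take the long T-handled socket key from its rest, stand it upright in the column on the nut and let go of it; then take hold of it again and turn the nut clockwise (seen from above) until it stops, fully tight. Leave the key standing in the column, all the way down over the nut, and do not disturb the cup that stands between the rest and the stand.

Things in the scene. Friction and masses are not known exactly. Their poses are not given: they have to be found in the camera images.
- bore_mouth (a point): Centre of the open top of the hollow column of the grey cast stand, 125 mm above the table. The stand is fixed: round foot 170 mm across and 20 mm high, column 62 mm outside, flared to 78 mm at the top. The bore is upright, 47 mm across, widening to about 62 mm in the top 15 mm; its floor is 20 mm above the table. z points up.
- nut_top (a point): On the axis of the hex nut at the bottom of the bore, at the top of its full hexagon, 34 mm above the table (nut 14 mm high, standing on the bore's floor, 27 mm across flats; above it a 3 mm bevel, then a 6 mm stud end 14 mm across). z points up; x stands square to one of its six flats; it turns with the nut.
- nut (a joint): Angle of the nut, rad, growing as it is turned clockwise seen from above (tightening). Its hard stop, fully tight, is at 1.50. It starts 0.75 to 1.25 rad short of that. It needs about 0.2 N m to turn and stays where it is left.
- key_mid (a point): Half-way along the loose steel T-handled socket key (about 350 g, 244 mm long), on its axis, 122 mm above the socket's mouth. z runs along the shaft towards the handle, y along the handle bar. Round shaft 14 mm thick from 44 mm above the mouth up to the bar. At the start it leans 30 degrees from upright in its rest, towards its own +x side, and lifts straight up out of it.
- key_mouth (a point): Centre of the key's open socket end; axes as key_mid. Socket 43 mm over corners, inside a hexagon 30 mm across flats, 30 mm deep: it slips over the nut within about 9 degrees and has that play; x and every 60 degrees from it stand square to its inner flats. Fully down it is at the bore's floor, 20 mm above the table; on a nut not lined up it stands 14 mm higher.
- key_bar (a point): Middle of the key's T-handle, where the shaft meets it: a round bar 18 mm thick and 170 mm long; axes as for key_mid (y along the bar). 235 mm above the socket's mouth.
- rest: Plywood rest, fixed: base 190 by 170 by 10 mm, origin under its middle, z up, x the way the key leans. Two posts 12 mm thick, 225 mm high, at 58 mm along +x and 72 mm to either side (132 mm clear between), carry the bar in open notches 11 mm deep; at the -x end the socket stands behind a 38 mm high lip, between 32 mm high cheeks, with a few mm of play.
- cup: White cup, 66 mm across, 65 mm high, standing on the table between the stand and the rest; origin under its centre. Leave it alone.

How it is judged:
By the outcome, as a careful person would: the job done as asked, in the order asked, and still so for the second after the job is handed in, with the robot touching nothing.
It also fails if it takes over 58 s, if anything falls off the work surface, if the arm or the gripper's body presses on something with over 40 N, if the wrist force passes 120 N, or if a joint passes its speed limit or range.

## Working session

There is one attempt and no reset: what is moved stays moved. The work goes in short steps, Python scripts to look and compute and a tool call to move; the robot and the scene stay as the last step left them, time stands still between calls to the robot, and variables do not carry over. Pictures are saved under pics/ and viewed, at most 10 in all, crops included, and the job is handed in when it is done.

Besides the shell and the picture viewer there is one more tool, called after "Emit:" in YAML: its name, and indented under it one key for each argument. move_arm: Moves the arm, as the interface text tells. Scaled input: -1 to 1 covers 0.15 m each way for a shift and pi/2 rad each way for a turn. Its arguments: {"type":"object","properties":{"moves":{"type":"array"},"claw":{"type":"number"}},"required":["moves"]}

```bash
ls; mkdir -p pics; python3 - <<'E'
from cell import monitor, viewer, order, env
import cv2
print(monitor.state())
for n in ("scene","top"):
    im=viewer.read_camera(n); cv2.imwrite(f"pics/{n}0.png",im[:,:,::-1]); i=viewer.camera_info(n); print(n,i)
im=viewer.read_camera("wrist"); cv2.imwrite("pics/wrist0.png",im[:,:,::-1]);print(viewer.camera_info("wrist"))
E
```

```text
pics
{'t': 0.0, 'joints': array([-1.43258921e+00,  4.91574571e-01,  1.55944547e+00,  1.81943082e-06,
        1.09169164e+00, -1.05622776e-01]), 'qvel': array([-0.00126098, -0.00136938, -0.00033434,  0.00160614,  0.00058969,
        0.00081784]), 'tau': array([-3.38969599e-03, -6.12648225e+01, -2.58181250e+01,  6.91801356e-02,
        4.83157870e-02, -1.27185190e-04]), 'eef_pos': array([ 150.86360743, -606.27209903,  214.05379247]), 'tcp_rot': array([-3.14048004e+00, -1.19579252e-04,  2.43828987e-01]), 'ft_force': array([ 0.26399579, -0.58356955,  0.33020671]), 'moment': array([0.03631259, 0.00023921, 0.02709608]), 'grip_force': 0.0, 'opening': 0.9961655441227888}
scene {'K': array([[463.98881013,   0.        , 312.04420654],
       [  0.        , 463.98881013, 240.00965055],
       [  0.        ,   0.        ,   1.        ]]), 'camera_from_world': array([[ 3.63562794e-01,  9.31280263e-01,  2.32199380e-02,
        -2.09343822e+02],
       [ 5.31424667e-01, -1.86862143e-01, -8.26238684e-01,
        -1.38828724e+02],
       [-7.65120852e-01,  3.12729293e-01, -5.62841426e-01,
         1.
[... 453 characters left out ...]
02],
       [ 7.45991593e-02, -1.96536131e-02, -9.97019910e-01,
         9.03674465e+02],
       [ 0.00000000e+00,  0.00000000e+00,  0.00000000e+00,
         1.00000000e+00]])}
{'K': array([[371.64829954,   0.        , 323.52801687],
       [  0.        , 371.64829954, 242.40277296],
       [  0.        ,   0.        ,   1.        ]]), 'camera_from_world': array([[ 2.41902509e-01, -9.70300553e-01, -1.13332979e-04,
        -6.24821657e+02],
       [-9.29502628e-01, -2.31764820e-01,  2.86897078e-01,
        -3.38677531e+01],
       [-2.78402660e-01, -6.92957797e-02, -9.57961405e-01,
         3.91617030e+02],
       [ 0.00000000e+00,  0.00000000e+00,  0.00000000e+00,
         1.00000000e+00]])}
```

View pics/scene0.png

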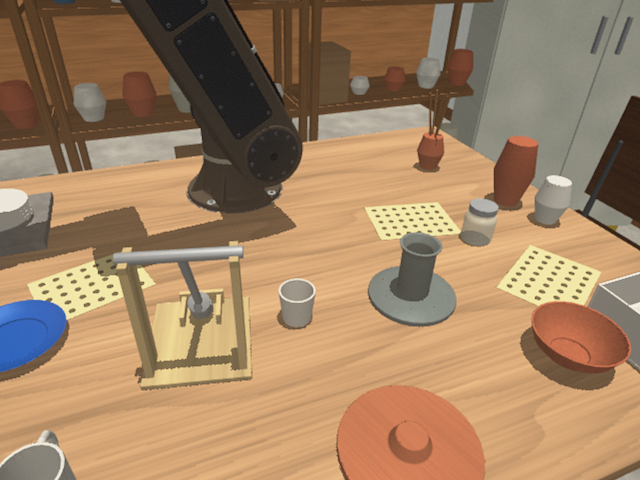

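View pics/top0.png

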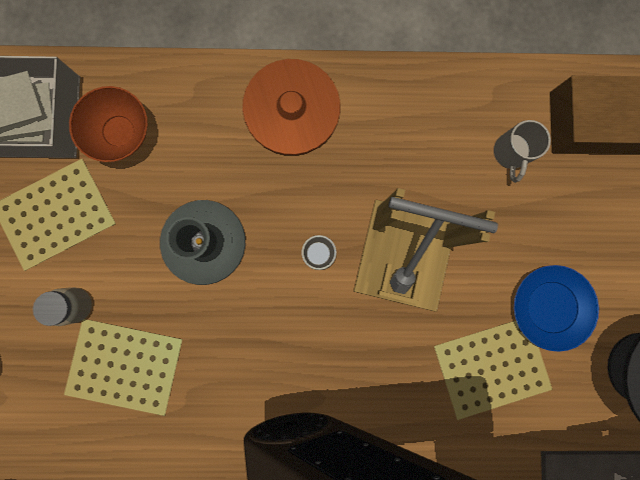

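The scene view shows the rest on the left with the bar from about (118,257) to (243,252), the cup at (297,303) and the stand at (413,270). In the top view the bar runs from (395,203) to (495,227), the socket is at (402,282), the cup at (319,252) and the bore mouth at about (190,238). Next I'll measure these.

```bash
cat > h.py <<'E'
import numpy as np, cv2
from cell import monitor, viewer, order, env
def ray(n,uv,info=None):
    i=info or viewer.camera_info(n);K=i["K"];T=i["camera_from_world"];R=T[:3,:3]
    x=(np.array(uv,float)-[K[0,2],K[1,2]])/[K[0,0],K[1,1]]
    if n=="wrist":
        th=np.hypot(*x);d=np.array([*(x/max(th,1e-9)*np.sin(th)),np.cos(th)])
    else: d=np.array([*x,1.])
    return -R.T@T[:3,3],R.T@d
def onz(n,uv,z,info=None):
    o,d=ray(n,uv,info);return o+d*(z-o[2])/d[2]
def proj(n,P,info=None):
    i=info or viewer.camera_info(n);K=i["K"];T=i["camera_from_world"]
    c=T[:3,:3]@np.array(P,float)+T[:3,3]
    if n=="wrist":
        r=np.hypot(c[0],c[1]);th=np.arctan2(r,c[2]);return K[:2,2]+K[0,0]*th*c[:2]/max(r,1e-9)
    return (K@(c/c[2]))[:2]
def snap(n,name):
    i=viewer.camera_info(n);im=viewer.read_camera(n);cv2.imwrite(f"pics/{name}.png",im[:,:,::-1]);return im,i
E
python3 - <<'E'
from h import *
im=cv2.imread("pics/top0.png");sc=cv2.imread("pics/scene0.png")
def grey(im,roi):
    h=cv2.cvtColor(im,cv2.COLOR_BGR2HSV);m=((h[...,1]<70)&(h[...,2]>50)).astype(np.uint8)*255
    k=np.zeros_like(m);x0,y0,x1,y1=roi;k[y0:y1,x0:x1]=m[y0:y1,x0:x1];return k
def comps(m):
    cs=cv2.findContours(m,cv2.RETR_EXTERNAL,cv2.CHAIN_APPROX_NONE)[0]
    for c in sorted(cs,key=cv2.contourArea)[::-1][:3]:
        print(cv2.contourArea(c),cv2.boundingRect(c),cv2.minAreaRect(c))
    return cs
cs=comps(grey(im,(360,190,510,310)));comps(grey(sc,(100,235,260,330)))
m=grey(im,(360,190,510,310)); 
# bar: opened by a thick kernel along bar direction; take pixels near line of extremes
c=max(cs,key=cv2.contourArea)[:,0,:]
a=c[c[:,0].argmin()];b=c[c[:,0].argmax()];print("ext",a,b)
for px in (a,b):print(onz("top",px,223))
c=max(comps(grey(im,(150,190,255,290))),key=cv2.contourArea)
print("foot?",cv2.fitEllipse(c))
c=comps(grey(im,(295,230,345,275)));print([cv2.minEnclosingCircle(k) for k in c if len(k)>30])
for uv in((319,252),):print("cup",onz("top",uv,65))
print("bore approx",onz("top",(190,238),125),"foot",onz("top",(202.5,242),20))
cv2.imwrite("pics/cropA.png",np.hstack([cv2.resize(im[180:320,345:510],None,fx=2.4,fy=2.4,interpolation=2),cv2.resize(im[190:290,150:250],(336,336),interpolation=2)]))
E
```

```text
1939.0 (389, 197, 109, 97) ((433.69610595703125, 253.69522094726562), (110.3751449584961, 91.3792953491211), 13.690048217773438)
2318.0 (112, 245, 131, 74) ((178.88204956054688, 283.8670959472656), (71.15204620361328, 130.54522705078125), 86.56636810302734)
ext [389 204] [497 227]
[ 595.3155346  -116.92132813  223.        ]
[ 560.73828183 -285.19335449  223.        ]
5536.5 (160, 200, 85, 85) ((202.0, 242.0), (84.0, 84.0), 90.0)
foot? ((202.09927368164062, 241.94129943847656), (83.20278930664062, 84.75308227539062), 53.420658111572266)
900.0 (302, 235, 35, 35) ((319.0, 252.0), (34.0, 34.0), 90.0)
[((318.4830627441406, 252.19491577148438), 17.51811981201172)]
cup [525.98985229 -12.38743387  65.        ]
bore approx [546.6104025 213.7294529 125.       ] foot [545.8070287  215.41673325  20.        ]
```

View pics/cropA.png

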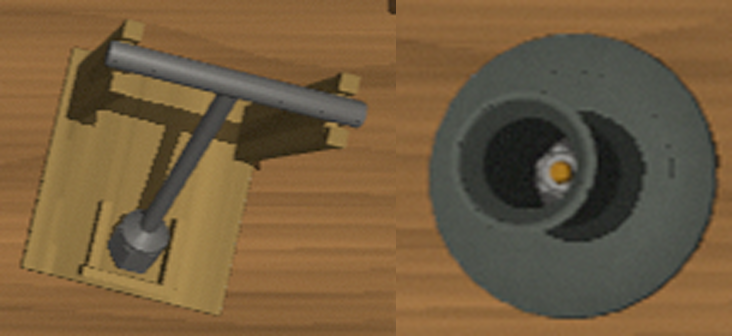

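The crop shows the bar's ends at about pixels (391,203) and (497,227), which gives 172 mm for a true 170. The foot's centre and the mouth ring agree to within 2 mm. The pale nut is only partly visible. I'll work out where to put the wrist camera so it looks down the bore.

```bash
cat >> h.py <<'E'
from scipy.spatial.transform import Rotation as Ro
def tool(): 
    s=monitor.state();return s["eef_pos"],Ro.from_euler("xyz",s["tcp_rot"]).as_matrix(),s
def rows(P,yaw):
    "total shift in tool axes (units of 150mm) after none of the turn, and turn units"
    p,R,s=tool();d=R.T@(np.array(P,float)-p)/150
    t=-((yaw-s["tcp_rot"][2]+np.pi)%(2*np.pi)-np.pi)/(np.pi/2)
    return np.round(d,3),round(t,3)
E
python3 - <<'E'
from h import *
p,R,s=tool();i=viewer.camera_info("wrist");T=i["camera_from_world"];o=-T[:3,:3].T@T[:3,3]
print("cam in tool",R.T@(o-p),"axis",R.T@T[2,:3], "ximg",R.T@T[0,:3])
print(onz("top",(188.7,237.6),125),onz("top",(202.1,241.9),18))
E
```

```text
cam in tool [ 8.02086210e+01 -1.47970297e-01 -1.70578803e+02] axis [-2.86978065e-01  7.94897983e-04  9.57936824e-01] ximg [ 5.39569939e-04  9.99999631e-01 -6.68157792e-04]
[547.29169588 215.99779228 125.        ] [546.11313421 216.65241319  18.        ]
```

Emit:
move_arm:
  moves: [0.318, -0.145, -0.077, 0, 0.318, -0.145, -0.077, 0, 0.318, -0.145, -0.077, 0, 0.318, -0.145, -0.077, 0, 0.318, -0.145, -0.077, 0, 0.318, -0.145, -0.077, 0, 0.318, -0.145, -0.077, 0, 0.318, -0.145, -0.077, 0, 0.318, -0.145, -0.077, 0, 0.318, -0.145, -0.077, 0]

```text
t: 1.4
eef_pos: [562.4, -279.0, 330.4]
tcp_rot: [-3.142, 0.0, 0.244]
ft_force: [-0.2, -1.0, -0.1]
opening: 0.997
grip_force: 0.0
```

Emit:
move_arm:
  moves: [0, 0, 0, -0.118, 0, 0, 0, -0.118, 0, 0, 0, -0.118, 0, 0, 0, -0.118, 0, 0, 0, -0.118, 0, 0, 0, -0.118, 0, 0, 0, 0]

```text
t: 2.28
eef_pos: [561.2, -280.2, 329.9]
tcp_rot: [-3.141, -0.0, 1.355]
ft_force: [0.5, 0.8, -0.9]
opening: 1.0
grip_force: 0.0
```

```bash
python3 - <<'E'
from h import *
im,i=snap("wrist","w1");s=monitor.state();print(s["t"],s["eef_pos"],s["tcp_rot"])
print(proj("wrist",[578,-201,223],i))
print("to bore view",rows([530,137,155],1.367))
E
```

```text
2.325 [ 561.2458195  -280.27980661  329.94910542] [-3.14130647e+00 -3.45200146e-05  1.35177805e+00]
[324.03056819 133.8934452 ]
to bore view (array([ 2.67 , -0.807,  1.167]), np.float64(-0.01))
```

View pics/w1.png

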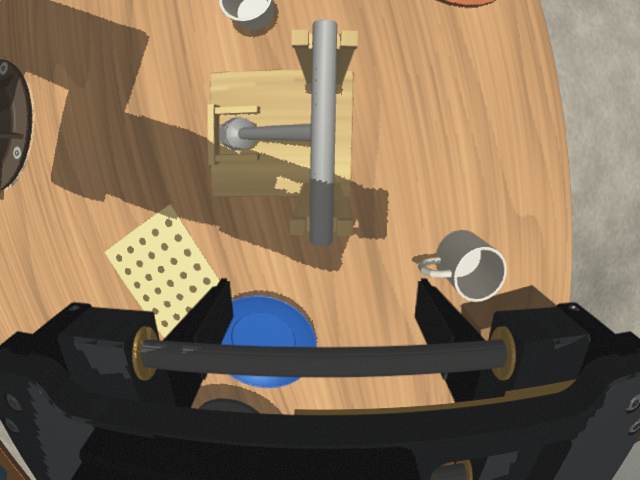

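The wrist view shows the bar running from (325,20) to (321,244) with its middle at (323.5,132). The prediction was (324,134), so the bar's position is confirmed. Now I'll move to look down the bore.

Emit:
move_arm:
  moves: [0.381, -0.115, 0, -0.01, 0.381, -0.115, 0, 0, 0.381, -0.115, 0, 0, 0.381, -0.115, 0, 0, 0.381, -0.115, 0, 0, 0.381, -0.115, 0, 0, 0.381, -0.115, 0, 0, 0, 0, 0.39, 0, 0, 0, 0.39, 0, 0, 0, 0.38, 0]

```text
t: 3.58
eef_pos: [522.8, 136.1, 154.6]
tcp_rot: [3.141, -0.0, 1.368]
ft_force: [1.7, -0.1, 0.4]
opening: 1.002
grip_force: 0.0
```

```bash
python3 - <<'E'
from h import *
im,i=snap("wrist","w2");s=monitor.state();print(s["t"],s["eef_pos"],s["tcp_rot"])
u=proj("wrist",[546.5,216,34],i);print(u,proj("wrist",[546.5,216,125],i))
x,y=[int(v) for v in u];x0,y0=max(0,x-50),max(0,y-50);print(x0,y0)
cv2.imwrite("pics/w2c.png",cv2.resize(im[y0:y0+100,x0:x0+100,::-1],(600,600),interpolation=cv2.INTER_CUBIC))
E
```

```text
3.625 [519.82921103 135.42522491 148.11968468] [-3.13312639e+00  3.07801805e-03  1.36733101e+00]
[333.78453203 131.32923   ] [338.76072303 130.19767679]
283 81
```

View pics/w2c.png

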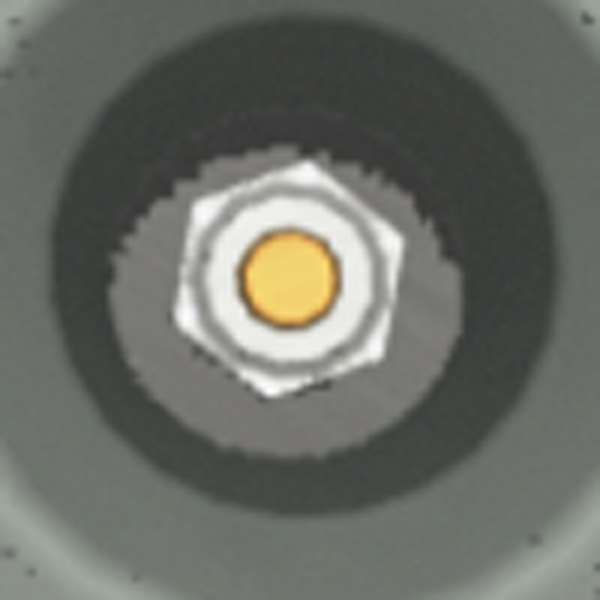

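The crop shows the nut's six corners at about (308,162), (403,240), (380,358), (272,396), (178,320) and (195,208), and the stud at (290,278). I'll convert these to world positions.

```bash
python3 - <<'E'
from h import *
i=viewer.camera_info("wrist");s=monitor.state();print(s["t"],s["eef_pos"],s["tcp_rot"],np.round(s["qvel"],3))
def W(c,z): return onz("wrist",np.array(c)/6+[282.9,80.9],z,i)
C=np.array([W(c,34)[:2] for c in [(308,162),(403,240),(380,358),(272,396),(178,320),(195,208)]])
m=C.mean(0);d=C-m;print(m,np.hypot(*d.T));a=np.arctan2(d[:,1],d[:,0])
phi=np.angle(np.mean(np.exp(6j*a)))/6   # corner dir mod 60
print("corner",np.degrees(a)%60,"flat normal deg",(np.degrees(phi)+30)%60)
print("stud",W((290,278),43)," mouth ell",W((305,265),110))
E
```

```text
3.625 [519.82921103 135.42522491 148.11968468] [-3.13312639e+00  3.07801805e-03  1.36733101e+00] [-0.005 -0.047 -0.07  -0.002  0.214 -0.01 ]
[540.83933038 218.38686798] [15.305164   15.20238026 15.08745236 14.92911285 14.88889963 15.01612693]
corner [ 9.71223438  8.70592842  7.73627238 10.03533771  8.21203378 10.41060794] flat normal deg 39.1355891789382
stud [540.83037925 218.55385945  43.        ]  mouth ell [541.37362274 218.68858993 110.        ]
```

Emit:
move_arm:
  moves: [0, 0, 0, 0, 0, 0, 0, 0, 0, 0, 0, 0]

```text
t: 4.0
eef_pos: [523.9, 135.9, 158.2]
tcp_rot: [3.138, -0.001, 1.371]
ft_force: [-0.8, 0.5, -0.3]
opening: 0.999
grip_force: 0.0
```

```bash
python3 - <<'E'
from h import *
im,i=snap("wrist","w3");s=monitor.state();print(s["eef_pos"],s["tcp_rot"],np.abs(s["qvel"]).max())
h=cv2.cvtColor(im,cv2.COLOR_RGB2HSV);u=proj("wrist",[544,217,43],i);x,y=u.astype(int)
sub=h[y-30:y+30,x-30:x+30];m=(sub[...,1]>110)&(sub[...,2]>150)
ys,xs=np.nonzero(m);print(len(xs),np.ptp(xs),np.ptp(ys),"stud",onz("wrist",[xs.mean()+x-30,ys.mean()+y-30],43,i))
d=(sub[...,2]<85).astype(np.uint8)
w=((sub[...,2]>150)).astype(np.uint8);c=max(cv2.findContours(w,0,1)[0],key=cv2.contourArea);hull=cv2.convexHull(c)[:,0,:]
P=np.array([onz("wrist",q+[x-30,y-30],34,i)[:2] for q in hull]);m0=(P.max(0)+P.min(0))/2;r=P-m0
print("nut",m0,"maxr",np.hypot(*r.T).max());a=np.arctan2(r[:,1],r[:,0]);k=np.hypot(*r.T)>14.6;print(np.degrees(a[k])%60)
print("to bar",rows([578,-201,330],1.367))
E
```

```text
[523.6336183  135.85641871 157.82007616] [ 3.13883635e+00 -8.63072790e-04  1.37108476e+00] 0.00994190720141304
182 14 14 stud [544.72051699 219.7102543   43.        ]
nut [545.04912132 219.73993416] maxr 15.879447805195305
[ 8.47195495 10.81992384  2.2828387  11.53047764  3.10776353  8.80531894
  2.55689312 15.35570725 11.46172265 13.59992303  5.4477318  59.14251806
 14.18360155]
to bar (array([-2.128,  0.804, -1.147]), np.float64(0.003))
```

Emit:
move_arm:
  moves: [0, 0, -0.38, 0, 0, 0, -0.38, 0, 0, 0, -0.38, 0, -0.379, 0.134, 0, 0, -0.379, 0.134, 0, 0, -0.379, 0.134, 0, 0, -0.379, 0.134, 0, 0, -0.379, 0.134, 0, 0, -0.379, 0.134, 0, 0]
  claw: 60

```text
t: 5.18
eef_pos: [573.6, -224.4, 328.4]
tcp_rot: [3.14, 0.0, 1.371]
ft_force: [0.5, 0.9, -1.1]
opening: 0.633
grip_force: 0.0
```

Emit:
move_arm:
  moves: [0, 0, 0.15, 0, 0, 0, 0, 0, 0, 0, 0, 0]

```text
t: 5.55
eef_pos: [573.9, -221.9, 306.0]
tcp_rot: [3.14, 0.0, 1.372]
ft_force: [-0.3, -0.6, 0.3]
opening: 0.63
grip_force: 0.0
```

```bash
python3 - <<'E'
from h import *
im,i=snap("wrist","w4");s=monitor.state();print(s["t"],s["eef_pos"],s["tcp_rot"])
u=proj("wrist",[578,-201,223],i);print(u)
h=cv2.cvtColor(im,cv2.COLOR_RGB2HSV)
for dv in(-80,-50,-20,15,40,70):   # bar cross-sections along bar direction
    q=proj("wrist",[578+.2*dv,-201+.98*dv,223],i);x,y=q.astype(int)
    r=h[y,x-45:x+45];k=np.nonzero(r[:,1]<60)[0]
    if len(k): a=x-45+k.min();b=x-45+k.max();print(dv,q,a,b,onz("wrist",[(a+b)/2,y],223,i))
cv2.imwrite("pics/w4c.png",im[:330,180:480,::-1])
E
```

```text
5.6 [ 574.00895756 -221.83050152  306.10312503] [3.13979536e+00 5.53280083e-04 1.37245669e+00]
[324.51367292 219.79354988]
-80 [324.08445856 320.97897111] 309 330 [ 558.69902272 -277.84786078  223.        ]
-50 [324.23960955 285.59183856] 309 332 [ 565.37589079 -248.98212917  223.        ]
-20 [324.4024779  247.03393102] 310 334 [ 572.32035356 -220.23555458  223.        ]
15 [324.59753895 198.70907075] 279 336 [ 569.51358809 -183.46101378  223.        ]
40 [324.73639541 162.6756131 ] 312 337 [ 585.93365379 -161.31373672  223.        ]
70 [324.8978755  118.76618651] 314 339 [ 593.15607221 -132.09637431  223.        ]
```

View pics/w4c.png

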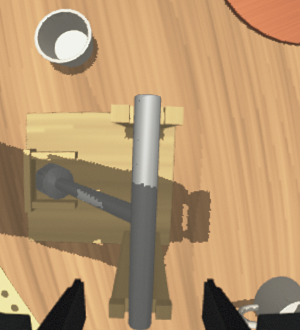

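The close view shows the bar vertical in the crop, from (147,95) to (140,328). The shaft joins it near (133,215) and the fingers straddle it. The bar's yaw is about 76.7°, and I'm 21 mm off its middle, clear of the shaft. I'll apply a small correction, descend and grip.

Emit:
move_arm:
  moves: [0, -0.012, 0.2, 0.02, 0, 0, 0.27, 0, 0, 0, 0.15, 0, 0, 0, 0.057, 0, 0, 0, 0, 0]

```text
t: 6.22
eef_pos: [572.3, -221.8, 203.8]
tcp_rot: [3.141, 0.0, 1.341]
ft_force: [-0.9, 1.1, -0.6]
opening: 0.63
grip_force: 0.0
```

Emit:
move_arm:
  moves: [0, 0, 0, 0, 0, 0, 0, 0, 0, 0, 0, 0, 0, 0, 0, 0, 0, 0, 0, 0]
  claw: 0

```text
t: 6.85
eef_pos: [572.0, -222.1, 203.1]
tcp_rot: [3.141, 0.0, 1.34]
ft_force: [0.3, 0.4, -0.2]
opening: 0.182
grip_force: 30.0
```

Emit:
move_arm:
  moves: [0, 0, -0.047, 0, 0, 0, -0.047, 0, 0, 0, 0, 0]

```text
t: 7.22
eef_pos: [572.2, -222.2, 217.9]
tcp_rot: [3.14, 0.0, 1.34]
ft_force: [0.1, -0.4, -2.4]
opening: 0.182
grip_force: 30.0
```

Emit:
move_arm:
  moves: [0, -0.156, -0.066, 0, 0, -0.156, -0.045, 0, 0, -0.156, -0.027, 0, 0, -0.156, -0.011, 0, 0, -0.156, 0.005, 0, 0, 0, 0, 0, 0, 0, 0, 0]

```text
t: 8.1
eef_pos: [461.8, -198.0, 244.6]
tcp_rot: [3.126, 0.005, 1.34]
ft_force: [4.2, -4.0, 40.6]
opening: 0.183
grip_force: 30.0
```

```bash
python3 - <<'E'
from h import *
s=monitor.state();print(s["t"],s["eef_pos"],s["tcp_rot"],s["ft_force"],s["moment"])
im,i=snap("scene","s1");im2,_=snap("wrist","w5")
cv2.imwrite("pics/s1c.png",np.hstack([cv2.resize(im[180:400,80:300,::-1],(480,480),interpolation=2),cv2.resize(im2[:,:,::-1],(320,240)).repeat(1,0) if 0 else np.vstack([cv2.resize(im2[:,:,::-1],(320,240)),np.zeros((240,320,3),np.uint8)])]))
E
```

```text
8.1 [ 461.81890136 -198.01204181  244.61406618] [3.12608548 0.00545777 1.33997273] [ 4.22287073 -3.9823789  40.6153003 ] [-0.85976355 -0.82189718  0.03626184]
```

View pics/s1c.png

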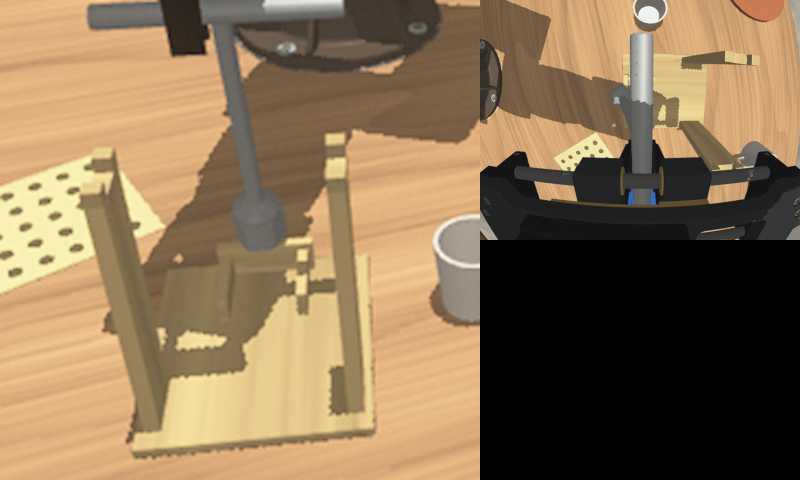

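The key rose onto the lip: the socket's foot sits on its top edge, still leaning, with 40 N upward. I'll lift clear and look.

Emit:
move_arm:
  moves: [0, 0, -0.1, 0, 0, 0, -0.3, 0, 0, 0, -0.3, 0, 0, 0, -0.2, 0, 0, 0, 0, 0, 0, 0, 0, 0]

```text
t: 8.95
eef_pos: [457.6, -195.0, 372.2]
tcp_rot: [-3.139, -0.001, 1.34]
ft_force: [0.3, -0.1, -2.7]
opening: 0.184
grip_force: 30.0
```

```bash
python3 - <<'E'
from h import *
s=monitor.state();print(s["t"],s["eef_pos"],s["tcp_rot"],s["ft_force"],s["moment"])
im,i=snap("scene","s2");im2,j=snap("top","t2")
p=s["eef_pos"];print(proj("scene",p+[0,0,19],i),proj("top",p+[0,0,19],j))
cv2.imwrite("pics/s2c.png",np.hstack([im[80:400,60:380,::-1],im2[100:420,300:620,::-1]]))
E
```

```text
8.95 [ 457.55620995 -195.01399668  372.1902883 ] [-3.13926156e+00 -6.32654424e-04  1.34024469e+00] [ 0.34731398 -0.10183863 -2.67167496] [-0.10343807 -0.11522968  0.01175647]
[152.65049873 105.07700807] [480.55489769 300.7793163 ]
```

View pics/s2c.png

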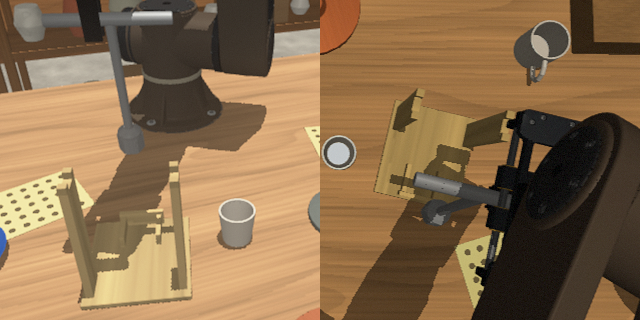

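The scene crop shows the bar from (20,20) to (172,17) and the socket at about (130,140). In the top crop the socket is at (436,212). I'll triangulate the socket to get the tilt.

```bash
python3 - <<'E'
from h import *
p,R,s=tool()
o1,d1=ray("scene",(60+131,80+138));o2,d2=ray("top",(300+116,100+212))
A=np.stack([d1,-d2],1);t=np.linalg.lstsq(A,o2-o1,rcond=None)[0];a=o1+d1*t[0];b=o2+d2*t[1];m=(a+b)/2
print(a,b,np.linalg.norm(a-b));g=p+[0,0,19];tx,ty=R[:,0],R[:,1]
v=m-g;print("socket in tool: along bar",v@tx,"across",v@ty,"down",-v[2],"tilt",np.degrees(np.arctan2(v@ty,-v[2])))
E
```

```text
[ 426.66746088 -163.62675279  187.91491862] [ 426.24573994 -165.38668643  188.35835317] 1.8632898801713638
socket in tool: along bar 22.478269325877317 across -36.85661849081185 down 203.03934087859207 tilt -10.288558353056366
```

Both views agree to 2 mm: the key now hangs with the socket 10° towards tool -y and 22 mm along the bar. I'll carry it to the bore and set the yaw for the nut's flats (39° mod 60).

Emit:
move_arm:
  moves: [0.1, 0.019, 0, 0, 0.2, 0.019, 0, 0, 0.3, 0.019, 0, 0, 0.35, 0.019, 0, 0, 0.37, 0.019, 0, 0, 0.37, 0.019, 0, 0, 0.35, 0.019, 0, 0, 0.3, 0.02, 0, 0, 0.2, 0.02, 0, 0, 0.097, 0.02, 0, 0]

```text
t: 10.3
eef_pos: [576.5, 185.4, 372.9]
tcp_rot: [-3.14, 0.001, 1.342]
ft_force: [0.5, -0.2, -3.6]
opening: 0.178
grip_force: 30.0
```

Emit:
move_arm:
  moves: [0, 0, 0, 0.045, 0, 0, 0, 0.041, 0, 0, 0, 0, 0, 0, 0, 0]

```text
t: 10.8
eef_pos: [576.6, 182.9, 373.6]
tcp_rot: [-3.141, 0.0, 1.206]
ft_force: [0.4, 0.0, -1.8]
opening: 0.183
grip_force: 30.0
```

```bash
python3 - <<'E'
from h import *
s=monitor.state();print(s["t"],s["eef_pos"],s["tcp_rot"],s["ft_force"])
im,i=snap("scene","s3");im2,j=snap("wrist","w6");
print("bore",proj("scene",[545,219,125],i),proj("wrist",[545,219,125],j))
cv2.imwrite("pics/s3c.png",np.hstack([im[60:360,290:590,::-1],cv2.resize(im2[:,:,::-1],(400,300))]))
E
```

```text
10.8 [576.6042806  182.94651402 373.63789269] [-3.14145790e+00  2.40973004e-04  1.20608041e+00] [ 0.36668187  0.02064555 -1.80976503]
bore [420.14493325 243.65355299] [286.8785469  185.53943613]
```

View pics/s3c.png

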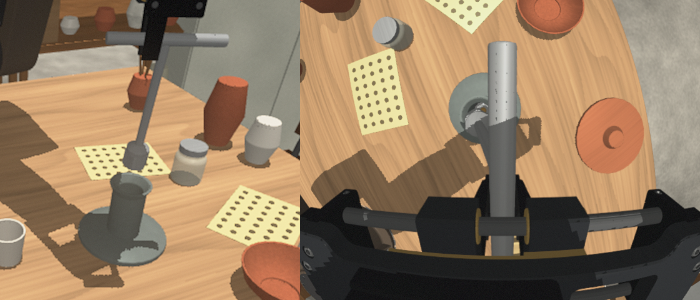

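The scene crop shows the socket's centre at (136,156), i.e. (426,216) in the full image, just above the column mouth at (131,183). I'll check the alignment.

```bash
python3 - <<'E'
from h import *
p,R,s=tool();g=p+[0,0,19]
m=onz("scene",(426,216),184);v=m-g;print(m,v@R[:,0],v@R[:,1],"tilt",np.degrees(np.arctan2(v@R[:,1],-v[2])))
im=cv2.imread("pics/s3.png");h=cv2.cvtColor(im,cv2.COLOR_BGR2HSV)
for r in range(196,250,3):   # greyish runs near the socket
    k=np.nonzero((h[r,395:460,1]<70))[0];print(r,(k.min()+395,k.max()+395,len(k)) if len(k) else None,end=" ")
E
```

```text
[546.04728828 219.57779015 184.        ] 23.298664132015524 -41.636438003306075 tilt -11.281224138854155
196 (np.int64(427), np.int64(434), 8) 199 (np.int64(426), np.int64(433), 8) 202 (np.int64(419), np.int64(434), 16) 205 (np.int64(417), np.int64(438), 22) 208 (np.int64(416), np.int64(439), 24) 211 (np.int64(415), np.int64(439), 25) 214 (np.int64(414), np.int64(437), 24) 217 (np.int64(413), np.int64(437), 25) 220 (np.int64(413), np.int64(436), 24) 223 (np.int64(413), np.int64(435), 23) 226 (np.int64(415), np.int64(433), 19) 229 (np.int64(421), np.int64(431), 11) 232 (np.int64(414), np.int64(421), 8) 235 (np.int64(404), np.int64(431), 28) 238 (np.int64(401), np.int64(436), 36) 241 (np.int64(400), np.int64(440), 41) 244 (np.int64(401), np.int64(441), 41) 247 (np.int64(402), np.int64(442), 41)
```

Emit:
move_arm:
  moves: [0, 0.02, 0.1, 0, 0, 0, 0.1, 0, 0, 0, 0.07, 0, 0, 0, 0.05, 0, 0, 0, 0, 0]

```text
t: 11.52
eef_pos: [579.3, 182.1, 325.2]
tcp_rot: [-3.141, 0.001, 1.205]
ft_force: [0.4, -0.6, -2.3]
opening: 0.182
grip_force: 30.0
```

Emit:
move_arm:
  moves: [0, -0.05, 0, 0, 0, -0.05, 0, 0, 0, -0.05, 0, 0, 0, -0.05, 0, 0, 0, 0, 0, 0]

```text
t: 12.15
eef_pos: [551.3, 193.0, 326.7]
tcp_rot: [3.14, -0.001, 1.205]
ft_force: [2.7, -0.8, 3.5]
opening: 0.185
grip_force: 30.0
```

Emit:
move_arm:
  moves: [0, -0.04, 0, 0, 0, -0.04, 0, 0, 0, -0.02, 0, 0, 0, 0, 0, 0]

```text
t: 12.65
eef_pos: [537.1, 198.3, 325.7]
tcp_rot: [-3.141, 0.0, 1.205]
ft_force: [1.7, -0.8, 3.0]
opening: 0.183
grip_force: 30.0
```

```bash
python3 - <<'E'
from h import *
p,R,s=tool();print(s["t"],p,s["ft_force"],s["moment"]);g=p+[0,0,19]
im,i=snap("scene","s4");h=cv2.cvtColor(im,cv2.COLOR_RGB2HSV)
b=g+22*R[:,0];lo=np.array([545,219,160.])
a=proj("scene",b,i);c=proj("scene",lo,i);print("pred bar",a,"pred shaft z160",c)
rows_=[];
for r in range(int(a[1])+14,int(c[1]),5):
    f=(r-a[1])/(c[1]-a[1]);x=int(a[0]+f*(c[0]-a[0]));k=np.nonzero((h[r,x-22:x+22,1]<60)&(h[r,x-22:x+22,2]<190))[0]
    print(r,x,k.min()+x-22 if len(k) else 0,k.max()+x-22 if len(k) else 0,len(k),end=" | ")
cv2.imwrite("pics/s4c.png",cv2.resize(im[90:290,340:490,::-1],(450,600),interpolation=2))
E
```

```text
12.65 [537.14720285 198.30519219 325.65717176] [ 1.73410537 -0.77448823  2.97584942] [-0.2826822  -0.74875155  0.00403436]
pred bar [442.03386588 126.71030736] pred shaft z160 [423.20150801 227.3793354 ]
140 439 435 460 11 | 145 438 435 442 8 | 150 437 434 441 8 | 155 436 433 440 8 | 160 435 432 439 8 | 165 434 431 438 8 | 170 433 430 437 8 | 175 433 429 436 8 | 180 432 428 434 7 | 185 431 427 433 7 | 190 430 426 432 7 | 195 429 425 431 7 | 200 428 424 430 7 | 205 427 423 430 8 | 210 426 422 428 7 | 215 425 421 427 7 | 220 424 420 426 7 | 225 423 412 430 19 |
```

The shaft lies on the predicted upright line to within 1 px, so the key is upright. Now I'll lower it.

Emit:
move_arm:
  moves: [0, 0, 0.04, 0, 0, 0, 0.04, 0, 0, 0, 0.04, 0, 0, 0, 0, 0]

```text
t: 13.2
eef_pos: [536.8, 198.0, 306.4]
tcp_rot: [-3.139, 0.001, 1.205]
ft_force: [1.9, -0.1, -3.3]
opening: 0.183
grip_force: 30.0
```

Emit:
move_arm:
  moves: [0, 0, 0.08, 0, 0, 0, 0.08, 0, 0, 0, 0.08, 0, 0, 0, 0.07, 0, 0, 0, 0, 0]

```text
t: 13.82
eef_pos: [537.1, 198.1, 260.1]
tcp_rot: [-3.14, 0.001, 1.205]
ft_force: [0.7, 0.0, -4.3]
opening: 0.177
grip_force: 30.0
```

Emit:
move_arm:
  moves: [0, 0, 0.05, 0, 0, 0, 0.04, 0, 0, 0, 0.03, 0, 0, 0, 0.02, 0, 0, 0, 0, 0]

```text
t: 14.45
eef_pos: [538.0, 198.2, 241.4]
tcp_rot: [3.14, -0.001, 1.205]
ft_force: [0.4, -0.6, 6.6]
opening: 0.182
grip_force: 30.0
```

Emit:
move_arm:
  moves: [0, 0, 0, 0, 0, 0, 0, 0, 0, 0, 0, 0]
  claw: 60

```text
t: 14.82
eef_pos: [537.2, 198.2, 240.1]
tcp_rot: [-3.141, 0.0, 1.205]
ft_force: [0.9, 0.3, 0.7]
opening: 0.438
grip_force: 0.0
```

Emit:
move_arm:
  moves: [0, 0, -0.2, 0, 0, 0, -0.3, 0, 0, 0, -0.15, 0, 0, 0, 0, 0, 0, 0, 0, 0]

```text
t: 15.45
eef_pos: [537.1, 198.1, 336.4]
tcp_rot: [-3.14, 0.001, 1.205]
ft_force: [-0.4, -0.8, -0.4]
opening: 0.63
grip_force: 0.0
```

```bash
python3 - <<'E'
from h import *
p,R,s=tool();print(s["t"],p,s["tcp_rot"],s["ft_force"])
im,i=snap("scene","s5");im2,j=snap("wrist","w7");im3,k=snap("top","t5")
for z in(255,269):print("bar mid",z,proj("scene",[545,219,z],i),proj("wrist",[545,219,z],j),proj("top",[545,219,z],k))
cv2.imwrite("pics/fin.png",np.hstack([cv2.resize(im[100:300,320:520,::-1],(400,400),interpolation=2),cv2.resize(im2[60:260,220:420,::-1],(400,400),interpolation=2)]))
E
```

```text
15.45 [537.05224981 198.05108496 336.4349928 ] [-3.14017012e+00  1.10050842e-03  1.20508611e+00] [-0.41872203 -0.76983692 -0.35595788]
bar mid 255 [432.28978946 178.99031142] [324.8701975  218.54880212] [164.1312467  233.09499769]
bar mid 269 [433.7374122  171.28268795] [324.92999816 223.3754629 ] [161.1512107  232.33600644]
```

View pics/fin.png

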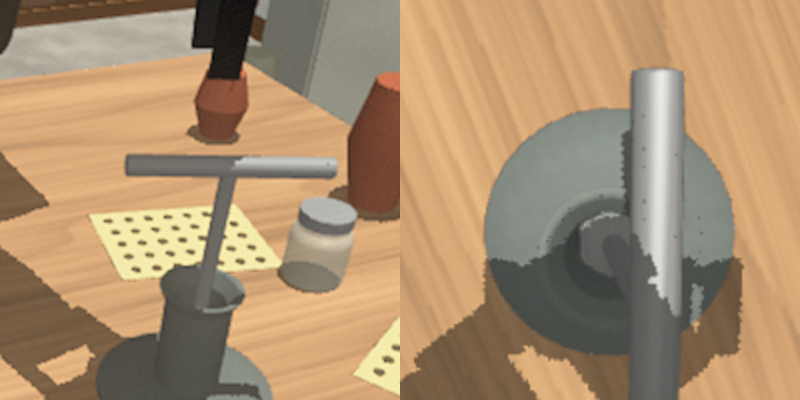

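The picture shows the key released and standing in the column, with the bar's middle at about (436,183) in the scene image. The prediction for fully down was (432,179), against (434,171) for 14 mm high, so the socket is over the nut. It leans about 4° within its play. I'll regrip at the bar's middle with wide fingers.

Emit:
move_arm:
  moves: [0.147, 0.03, 0, 0, 0, 0, 0.2, 0, 0, 0, 0.25, 0, 0, 0, 0.15, 0, 0, 0, 0.065, 0, 0, 0, 0, 0]
  claw: 80

```text
t: 16.35
eef_pos: [549.5, 217.1, 237.6]
tcp_rot: [-3.141, 0.001, 1.205]
ft_force: [0.7, 0.6, -0.1]
opening: 0.843
grip_force: 0.0
```

Emit:
move_arm:
  moves: [0, 0, 0, 0, 0, 0, 0, 0, 0, 0, 0, 0, 0, 0, 0, 0, 0, 0, 0, 0, 0, 0, 0, 0]
  claw: 0

```text
t: 17.1
eef_pos: [549.5, 217.2, 238.0]
tcp_rot: [-3.141, 0.0, 1.205]
ft_force: [0.2, -0.8, -0.5]
opening: 0.266
grip_force: 0.0
```

```bash
python3 - <<'E'
from h import *
p,R,s=tool();print(s["t"],p,s["tcp_rot"],s["ft_force"],s["moment"],s["joints"],s["opening"])
E
```

```text
17.1 [549.45741105 217.15963329 237.98822343] [-3.14149110e+00  8.05279316e-05  1.20507565e+00] [ 0.18926836 -0.78468239 -0.47973598] [-0.03066346 -0.09629195  0.00372257] [ 2.64612628e-01  4.19623988e-01  1.61591612e+00 -5.81451807e-06
  1.10618204e+00  6.30335917e-01] 0.2655432286499693
```

Emit:
move_arm:
  moves: [0, 0, 0, 0, 0, 0, 0, 0, 0, -0.03, 0, 0, 0, 0, 0, 0]

```text
t: 17.6
eef_pos: [545.1, 218.8, 237.8]
tcp_rot: [3.142, 0.0, 1.205]
ft_force: [1.0, -0.8, -2.5]
opening: 0.182
grip_force: 30.0
```

Emit:
move_arm:
  moves: [0, 0, 0, 0.05, 0, 0, 0, 0.06, 0, 0, 0, 0.06, 0, 0, 0, 0.06, 0, 0, 0, 0]

```text
t: 18.23
eef_pos: [545.3, 218.6, 237.9]
tcp_rot: [3.141, 0.0, 0.845]
ft_force: [1.4, 0.5, -3.0]
opening: 0.182
grip_force: 30.0
```

```bash
cat > q.py <<'E'
from h import *
p,R,s=tool();print(round(s["t"],2),p.round(1),s["tcp_rot"].round(3),s["ft_force"].round(1),s["moment"].round(3),"j6",s["joints"][5].round(3),"tau6",s["tau"][5].round(3),s["opening"].round(3))
# bar line seen by the wrist camera: yaw of bar relative to tool, from two cross-sections
im,i=snap("wrist","q");h=cv2.cvtColor(im,cv2.COLOR_RGB2HSV);g=p+[0,0,19];pts=[]
for d in(30,40,50,60,70):
    x,y=proj("wrist",g+d*R[:,0],i).astype(int);k=np.nonzero(h[y,x-40:x+40,1]<45)[0]
    if len(k):
        q=onz("wrist",[x-40+(k.min()+k.max())/2,y],g[2],i)-g;pts.append((q@R[:,0],q@R[:,1],len(k)))
print(np.round(pts,1).tolist())
E
python3 q.py
```

```text
Traceback (most recent call last):
  File "q.py", line 2, in <module>
    p,R,s=tool();print(round(s["t"],2),p.round(1),s["tcp_rot"].round(3),s["ft_force"].round(1),s["moment"].round(3),"j6",s["joints"][5].round(3),"tau6",s["tau"][5].round(3),s["opening"].round(3))
                                                                                                                                                                             ^^^^^^^^^^^^^^^^^^
AttributeError: 'float' object has no attribute 'round'
```

```bash
sed -i 's/,s\["opening"\].round(3)//' q.py; python3 q.py
```

```text
18.23 [545.3 218.6 237.9] [3.141 0.    0.845] [ 1.4  0.5 -3. ] [-0.349 -0.481  0.022] j6 0.995 tau6 0.843
[[30.3, -0.3, 80.0], [40.1, -0.3, 80.0], [50.4, -0.3, 80.0], [60.0, -0.3, 80.0], [70.3, -0.3, 80.0]]
```

Emit:
move_arm:
  moves: [0, 0, 0.01, 0.06, 0, 0, 0.01, 0.06, 0, 0, 0, 0.06, 0, 0, 0, 0]

```text
t: 18.77
eef_pos: [546.4, 219.1, 237.6]
tcp_rot: [3.14, -0.005, 0.563]
ft_force: [-0.8, -0.7, 16.7]
opening: 0.182
grip_force: 30.1
```

```bash
python3 q.py
```

```text
18.77 [546.4 219.1 237.6] [ 3.14  -0.005  0.563] [-0.8 -0.7 16.7] [-0.447  0.017  0.194] j6 1.278 tau6 0.799
[[30.4, -0.4, 80.0], [40.2, -0.4, 80.0], [50.1, -0.4, 80.0], [60.1, -0.4, 80.0], [70.0, -0.4, 80.0]]
```

Emit:
move_arm:
  moves: [0, 0, -0.008, 0.05, 0, 0, 0, 0.05, 0, 0, 0, 0.05, 0, 0, 0, 0.05, 0, 0, 0, 0]

```text
t: 19.45
eef_pos: [545.8, 218.9, 237.7]
tcp_rot: [3.141, -0.002, 0.248]
ft_force: [-0.2, -2.2, 9.5]
opening: 0.184
grip_force: 30.0
```

```bash
python3 q.py
```

```text
19.45 [545.8 218.9 237.7] [ 3.141e+00 -2.000e-03  2.480e-01] [-0.2 -2.2  9.5] [-0.382  0.043  0.124] j6 1.592 tau6 0.658
[[30.0, -0.5, 80.0], [40.2, -0.5, 80.0], [50.1, -0.5, 80.0], [60.1, -0.5, 80.0], [70.0, -0.5, 80.0]]
```

Emit:
move_arm:
  moves: [0, 0, 0, 0.05, 0, 0, 0, 0.05, 0, 0, 0, 0]

```text
t: 19.88
eef_pos: [545.7, 218.9, 237.7]
tcp_rot: [-3.141, -0.002, 0.091]
ft_force: [-0.0, -0.1, 8.6]
opening: 0.183
grip_force: 30.0
```

```bash
python3 q.py
```

```text
19.88 [545.7 218.9 237.7] [-3.141e+00 -2.000e-03  9.100e-02] [-0.  -0.1  8.6] [-0.442  0.181  0.108] j6 1.749 tau6 0.662
[[30.0, -0.3, 80.0], [40.2, -0.3, 80.0], [50.1, -0.3, 80.0], [60.2, -0.3, 80.0], [70.1, -0.3, 80.0]]
```

Emit:
move_arm:
  moves: [0, 0, 0, 0.05, 0, 0, 0, 0.05, 0, 0, 0, 0]

```text
t: 20.3
eef_pos: [545.6, 219.0, 237.6]
tcp_rot: [-3.141, -0.002, -0.065]
ft_force: [-1.9, 0.6, 9.4]
opening: 0.188
grip_force: 30.6
```

```bash
python3 q.py
```

```text
20.3 [545.6 219.  237.6] [-3.141e+00 -2.000e-03 -6.500e-02] [-1.9  0.6  9.4] [-0.25   0.371  0.536] j6 1.905 tau6 1.059
[[30.0, -0.5, 80.0], [40.3, -0.5, 80.0], [50.1, -0.5, 80.0], [60.2, -0.5, 80.0], [70.1, -0.5, 80.0]]
```

The moment has jumped from 0.11 to 0.54 N m and the fingers are being pried open, which suggests the stop. I'll press on a little to confirm.

Emit:
move_arm:
  moves: [0, 0, 0, 0.03, 0, 0, 0, 0.03, 0, 0, 0, 0]

```text
t: 20.72
eef_pos: [545.5, 219.0, 237.6]
tcp_rot: [-3.141, -0.002, -0.158]
ft_force: [-1.2, 0.2, 9.1]
opening: 0.188
grip_force: 32.1
```

```bash
python3 q.py; python3 - <<'E'
from h import *
im=cv2.imread("pics/q.png");h=cv2.cvtColor(im,cv2.COLOR_BGR2HSV)
p,R,s=tool();g=p+[0,0,19];print("op",s["opening"])
for d in(30,45,60,75):
    x,y=proj("wrist",g+d*R[:,0]).astype(int);print(x,y,im[y,x-40:x+41:5].max(1))
E
```

```text
20.73 [545.5 219.  237.6] [-3.141e+00 -2.000e-03 -1.580e-01] [-1.2  0.2  9.1] [-0.176  0.438  0.866] j6 1.999 tau6 1.172
[[30.1, -0.4, 80.0], [40.3, -0.4, 80.0], [50.2, -0.4, 80.0], [60.2, -0.4, 80.0], [70.1, -0.4, 80.0]]
op 0.18659431417037275
322 253 [ 78  73  74  81  92  96 102 103  99  98  91  80  70  75  75  75  79]
322 219 [ 79  73  71 140 164 197 217 196 169 155 130  93  91  62  66  70  80]
322 183 [106 146 134 158 187 217 211 180 163 138  83  79  80  78  79  82  80]
322 147 [135 125 150 177 210 220 196 169 146 119  82  82 145 142 143 140 136]
```

The moment reached 0.87 N m against about 0.2 N m while running, and the bar is yawing in the pads, so this is the hard stop. I'll unload, release and back off.

Emit:
move_arm:
  moves: [0, 0, -0.005, -0.05, 0, 0, 0, 0]

```text
t: 21.02
eef_pos: [545.4, 218.9, 237.7]
tcp_rot: [-3.141, -0.001, -0.082]
ft_force: [-1.1, -0.5, 6.4]
opening: 0.181
grip_force: 29.9
```

Emit:
move_arm:
  moves: [0, 0, 0, 0, 0, 0, 0, 0, 0, 0, 0, 0, 0, 0, 0, 0]
  claw: 70

```text
t: 21.52
eef_pos: [545.3, 218.7, 236.8]
tcp_rot: [3.141, 0.0, -0.083]
ft_force: [0.2, 0.6, 0.2]
opening: 0.543
grip_force: 0.0
```

Emit:
move_arm:
  moves: [0, 0, -0.15, 0, 0, 0, -0.3, 0, 0, 0, -0.3, 0, 0, 0, 0, 0, 0, 0, 0, 0, 0, 0, 0, 0]

```text
t: 22.28
eef_pos: [545.0, 218.6, 348.1]
tcp_rot: [3.141, 0.002, -0.083]
ft_force: [-0.6, 0.5, 0.1]
opening: 0.741
grip_force: 0.0
```

```bash
python3 - <<'E'
from h import *
p,R,s=tool();print(s["t"],p,s["tcp_rot"])
im,i=snap("scene","s9");im2,j=snap("wrist","w9");g=cv2.imread("pics/s9.png");h=cv2.cvtColor(g,cv2.COLOR_BGR2HSV)
# bar ends in the scene picture: neutral grey blob around the bar
x,y=proj("scene",[545,219,255],i).astype(int);m=np.zeros((480,640),np.uint8)
sub=((h[...,1]<70)&(h[...,2]>60)).astype(np.uint8);m[y-40:y+30,x-70:x+80]=sub[y-40:y+30,x-70:x+80]
n,l,st,c=cv2.connectedComponentsWithStats(m)
print("pred255",x,y,"pred269",proj("scene",[545,219,269],i));print([ (st[k].tolist(),c[k].round()) for k in range(1,n) if st[k][4]>150])
# cup in the scene picture, now and at the start
a=cv2.imread("pics/scene0.png")[270:335,270:325].astype(int);print("cup diff",np.abs(a-g[270:335,270:325]).mean())
E
```

```text
22.275 [545.00120548 218.63556538 348.08339959] [ 3.14068168e+00  2.14595351e-03 -8.30180502e-02]
pred255 432 178 pred269 [433.7374122  171.28268795]
[([456, 138, 52, 25, 688], array([486., 146.])), ([405, 155, 62, 53, 980], array([435., 184.])), ([470, 198, 29, 10, 232], array([483., 203.]))]
cup diff 1.4624708624708624
```

```bash
python3 -c "
from cell import order;print(order.job_done())"
```

```text
the job is handed in; nothing more can be done
None
```

The key was stood on the nut, let go, gripped again and turned clockwise to the stop (0.87 N m there, about 0.2 N m before it). It was left standing fully down in the column with the cup undisturbed. One slip on the way: the socket rode onto the rest's lip while I was righting the key, pressing it with about 40 N until I lifted it clear. The job is handed in at about 22 s; no verdict was shown.

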